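# Turn the back-to-front insert round in its counter caddy

## Robot

A 6-joint arm with a two-finger parallel gripper is mounted at the origin on a cart in front of the work surface, level with it; the furniture and walls round the work are solid. World frame = base frame: x ahead of the robot, y to its left, z up, the work surface at z = 0. Lengths are in m, angles in rad, forces in N, time in s.
With the tool pointing down it reaches from about 0.325 to 0.75 m from the base axis. Payload 7.6 kg.
Tool frame: the origin (TCP) lies on the centre line of the jaws, within the pads' length; the fingertips stand 14 mm ahead of it and the grasp point (between the pads) lies 5 mm behind it; z points along the fingers, y is the line along which they close (so a half turn about z gives the same grasp; the last joint's range is limited). The gripper opens to 85 mm and grips with 20 to 120 N. Pads are 22 mm wide; open, the fingers measure 114 mm over their backs; the gripper's body (76 mm by 85 mm) begins 54 mm behind the grasp point. The pads swing forward as they close: fully open they stand 13 mm farther back than shut.
Start: joints at [-1.306, 0.052, 1.401, -0, 1.689, -0.07], TCP at [0.173, -0.496, 0.245] pointing down, gripper open.
Joint ranges: [-2.9, 2.9], [-0.91, 2.17], [0.12, 2.37], [-1.06, 4.2], [0.26, 2.73], [-2.93, 2.93]. Speed limits (rad/s): [2.57, 2.57, 3.01, 3.14, 3.14, 3.14].

## Interface

Orientations are given as [roll, pitch, yaw] about the fixed x, y, z axes, in that order (R = Rz(yaw) Ry(pitch) Rx(roll)).
In Python, from workcell import manip gives the robot as it stands.
- The arm moves only by the tool send_rows, never from a script. Its argument "motion" is a list of rows, each a list of 7 numbers: the turn, a rotation vector about the tool's x, y, z in rad, then the shift along the tool's x, y, z in m, then the finger opening in m, from 0 to 0.0854. A call has 1 to 20 rows; each row is the pose to reach, as a shift and turn from the pose commanded when the call began, along the tool's axes at that moment; what a row does not reach only later rows make up. A row lasts 1/12 s, in which the tool goes at most 41.7 mm and 7.16 degrees, less where a joint would pass 70% of its speed; a pose out of reach is approached as far as the arm can. A call with a gripper value outside its range is refused whole. The fingers move at their own pace and stop on an object; the grip force is fixed at half the most. Time passes only in rows, so rows that repeat a pose let the fingers close. It gives the time, the measured TCP pose, the force, the opening and the grip force at its end, in the units of the state.
- manip.get_obs(): the state, without advancing time (a new reading comes with each control period).
- manip.camera(name): name is "scene" or "top" or "wrist"; returns a dict with "img" (420x560x3 uint8, red, green, blue), "z_map" (420x560 float32, m along the optical axis (not along the pixel's ray), 0 where there is no reading), "camera_matrix" (3x3 intrinsics, pixels), "rvec" (rotation vector, rad) and "tvec" (3), from world to camera coordinates, as OpenCV has them; the wrist camera has in their place "hand_eye" (4x4, takes a point from camera to tool coordinates, whose origin is the TCP and whose axes are the flange's). Camera axes: x right, y down, z forward; pixel columns grow to the right and rows downward; lengths in m; the calibration is good to about 2 mm. A picture is of the moment at which its call begins: read the wrist's pose just before it.
- manip.sign_off(): hands the job in; it is judged then, once.
The state is a dict: "t": time; "joint_pos": joint angles; "joint_velocities": joint speeds; "joint_efforts": joint torques, N m; "position": TCP position; "eef_rot": TCP orientation; "ft_force": force on the tool from outside, world axes, zero at the start; "torque": the same for the moment, N m; "opening": finger opening in m; "grip_force": force on a finger pad.
Only numpy, scipy, OpenCV 4.12 (cv2) and the standard library are available. Lean on these libraries where they do the work, as an engineer would, in place of code of your own. Each camera call takes 0.05 s, during which the arm holds its last target. There are 200 camera calls.

## Task

Two wooden caddies for stirrers and sugar stand on the counter, and one of them has had its grey insert put back the wrong way round: the insert's tall bins block the cut-out in the caddy's front. Lift that insert clear of its caddy by its grip bar, turn it half a turn and lower it back (do not drop it) into the same caddy, fully home, so that its low tray lies at the cut-out. Leave the other caddy's insert, which is right, as it is.

Things in the scene. Friction and masses are not known exactly. Their poses are not given: they have to be found in the camera images.
- insert: The grey insert that is the wrong way round. 124 (its x) x 84 mm, 0.14-0.28 kg. Origin: centre of underside, z up. -x half: low open tray, walls 24 high; +x half: two tall bins, walls 54. Straight grip bar along x over the origin, 60 long, 14 thick (y), 76-100 mm up, nothing beside it; pinch it across the 14; balances there. At the start its x is 180 degrees from the caddy's, within 2 degrees.
- insert_low_end (a point): Middle of the upper edge of that insert's low end wall: 60.5 mm from its origin along its -x, 24 mm up. Belongs at the caddy's cut-out.
- caddy: Its wooden box, fixed to the counter, at the left or the right place. 154 (its x) x 114 x 60 mm high, open on top. Origin: centre of underside, z up. Walls 8 thick, inside 138 x 98 (7 mm play each side of the insert); the insert's origin is 8 mm above this one when home. The front end (-x, towards the robot) has a cut-out 66 wide, from 28 mm up to the rim; the other walls are full height.
- other_insert: The same kind of insert in a second, identical caddy elsewhere on the counter, already the right way round (low tray at the cut-out). To be left alone. Origin and axes as for the first insert. Close behind both caddies stands a glass display case 0.43 m high; between the left place (y about 0.3) and the right one (y about -0.2) pass in front of it, within 0.5 m of the robot axis and 0.3 m up.

How it is judged:
On the way:
1. the insert is lifted clear of its caddy: its underside is above the caddy's rim (z of insert in the frame of caddy above 0.06 m), for 0.1 s.
At the end, for the whole second after the job is handed in: The insert is home in its own caddy, turned round: its low end at the cut-out (more than 35 mm towards the caddy's front), its centre within 16 mm of the caddy's, its underside within 6 mm of the caddy's inner floor, its long axis within 0.2 rad of the caddy's, upright within 0.1 rad, and at rest (x of insert_low_end in the frame of caddy below -0.035 m and horizontal distance between insert and caddy below 0.016 m and z of insert in the frame of caddy below 0.014 m and angle between the x axis of insert and the x axis of caddy, either way round below 0.2 rad and angle between insert's own z axis and vertical below 0.1 rad and linear speed of insert below 0.02 m/s); the robot touches nothing.
It fails at once if the insert is dropped (faster than 0.6 m/s with no finger on it) (linear speed of insert above 0.6 m/s and contact force between the fingers and insert below 0.2 N).
It fails at once if the other insert is moved by more than 20 mm (distance of other_insert from where it was at the start of the episode above 0.02 m).
It also fails if it takes over 45 s, if anything falls off the work surface, if the arm or the gripper's body presses on something with over 40 N, if the wrist force passes 120 N, or if a joint passes its speed limit or range.

## Working session

There is one attempt and no reset: what is moved stays moved. The work goes in short steps, Python scripts to look and compute and a tool call to move; the robot and the scene stay as the last step left them, time stands still between calls to the robot, and variables do not carry over. Pictures are saved under pics/ and viewed, at most 10 in all, crops included, and the job is handed in when it is done.

Besides the shell and the picture viewer there is one more tool, called after "Emit:" by a JSON object that holds its "fn" and its "kwargs", one argument or row to a line. send_rows: Moves the arm, as the interface text tells. Its arguments: {"type":"object","properties":{"motion":{"type":"array"}},"required":["motion"]}

```bash
mkdir -p pics
cat > h.py <<'E'
import numpy as np, cv2
from workcell import manip
def snap(n,f):
    c=manip.camera(n); cv2.imwrite('pics/'+f,c['img'][:,:,::-1]); return c
def cloud(c):
    K=c['camera_matrix']; z=c['z_map']; v,u=np.indices(z.shape)
    P=np.stack([(u-K[0,2])/K[0,0]*z,(v-K[1,2])/K[1,1]*z,z],-1)
    R=cv2.Rodrigues(np.array(c['rvec'],float))[0]
    return (P-np.array(c['tvec']).reshape(3))@R
E
python3 - <<'E'
from h import *
o=manip.get_obs(); print({k:np.round(v,3) for k,v in o.items()})
a=snap('scene','s.png'); b=snap('top','t.png')
np.savez('c.npz',s=cloud(a),t=cloud(b),si=a['img'],ti=b['img'],tz=b['z_map'])
for c in(a,b):
  R=cv2.Rodrigues(np.array(c['rvec'],float))[0]; print(-R.T@np.array(c['tvec']).reshape(3),R[2])
E
```

```text
{'t': np.float64(0.0), 'joint_pos': array([-1.306,  0.053,  1.402, -0.   ,  1.689, -0.07 ]), 'joint_velocities': array([ 0.   , -0.001, -0.   ,  0.001,  0.   ,  0.001]), 'joint_efforts': array([ 1.0000e-03, -3.8167e+01, -3.6018e+01,  0.0000e+00,  6.0000e-03,
        0.0000e+00]), 'position': array([ 0.172, -0.496,  0.244]), 'eef_rot': array([-3.14 , -0.   ,  0.335]), 'ft_force': array([ 0.839, -1.056,  0.809]), 'torque': array([ 0.026, -0.035,  0.02 ]), 'grip_force': np.float64(0.0), 'opening': np.float64(0.085)}
[-0.24168052  0.82060715  0.54984051] [ 0.65432493 -0.64545019 -0.39402151]
[0.46458459 0.05227356 1.31620467] [ 0.07951659 -0.00346205 -0.99682753]
```

View pics/s.png

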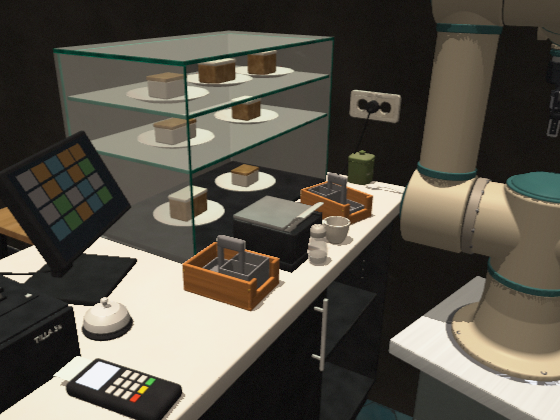

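View pics/t.png

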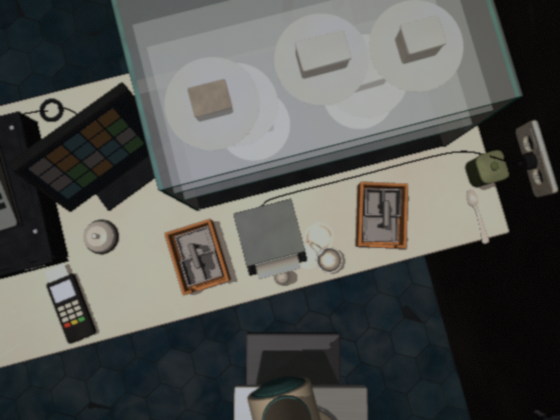

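The scene view shows the two orange caddies at (232,272) and (337,200). In the top view they are at (198,257) on the left and (382,215) on the right. Next I'll measure both and enlarge them.

Run:
```python
from h import *
d=np.load('c.npz'); im=d['ti']; P=d['t']
hsv=cv2.cvtColor(im,cv2.COLOR_RGB2HSV)
m=cv2.inRange(hsv,(3,110,50),(18,255,255))
crops=[]
for name,(u0,u1,v0,v1) in dict(L=(150,245,205,305),R=(340,425,170,260)).items():
    mm=np.zeros_like(m); mm[v0:v1,u0:u1]=m[v0:v1,u0:u1]
    sel=(mm>0)&(P[...,2]>.045)&(P[...,2]<.07)
    q=P[sel]; r=cv2.minAreaRect(q[:,:2].astype(np.float32)*1000); print(name,sel.sum(),r,np.median(q[:,2]))
    c=np.array(r[0])/1000
    w,hh=r[1]; a=np.radians(r[2] if w>hh else r[2]+90)
    if np.cos(a)<0:a+=np.pi
    print(' yaw',np.degrees(a))
    g=(P[...,:2]-c)@np.array([[np.cos(a),-np.sin(a)],[np.sin(a),np.cos(a)]])
    H=P[...,2]
    for lo,hi in((-.06,-.04),(-.04,-.03),(.03,.04),(.04,.06)):
        s=(g[...,0]>lo)&(g[...,0]<hi)&(abs(g[...,1])<.04); print(lo,hi,np.round(np.percentile(H[s],[5,25,50,75,95]),3))
    s=(H>.095)&(abs(g[...,0])<.07)&(abs(g[...,1])<.05)
    b=P[s]; print(' bar',len(b),cv2.minAreaRect(b[:,:2].astype(np.float32)*1000) if len(b)>3 else '',np.median(b[:,2]) if len(b) else '')
    crops.append(cv2.resize(im[v0:v1,u0:u1],(395,400),interpolation=cv2.INTER_CUBIC))
s=d['si']; 
crops2=[cv2.resize(s[225:310,175:285],(395,200*1),interpolation=cv2.INTER_CUBIC),cv2.resize(s[165:230,290:380],(395,200),interpolation=cv2.INTER_CUBIC)]
cv2.imwrite('pics/crop.png',np.vstack([np.hstack(crops),np.hstack(crops2)])[:,:,::-1])
```

```text
L 628 ((460.55645751953125, 246.03271484375), (151.22508239746094, 112.53172302246094), 18.053937911987305) 0.058371401376121124
 yaw 18.053937911987305
-0.06 -0.04 [0.011 0.014 0.017 0.049 0.063]
-0.04 -0.03 [0.012 0.014 0.017 0.021 0.062]
0.03 0.04 [0.013 0.015 0.017 0.02  0.091]
0.04 0.06 [0.012 0.016 0.017 0.019 0.025]
 bar 175 ((463.42938232421875, 245.72998046875), (59.48341369628906, 15.699820518493652), 18.140132904052734) 0.10659545422537764
R 723 ((562.1198120117188, -192.1549530029297), (116.08576202392578, 152.3458251953125), 88.29840087890625) 0.05896778303187493
 yaw 358.29840087890625
-0.06 -0.04 [0.013 0.016 0.018 0.02  0.031]
-0.04 -0.03 [0.013 0.016 0.018 0.02  0.032]
0.03 0.04 [0.013 0.016 0.018 0.032 0.062]
0.04 0.06 [0.013 0.016 0.02  0.044 0.063]
 bar 165 ((561.80419921875, -189.7819061279297), (13.452119827270508, 59.60270690917969), 88.49879455566406) 0.10714545581944354
```

View pics/crop.png

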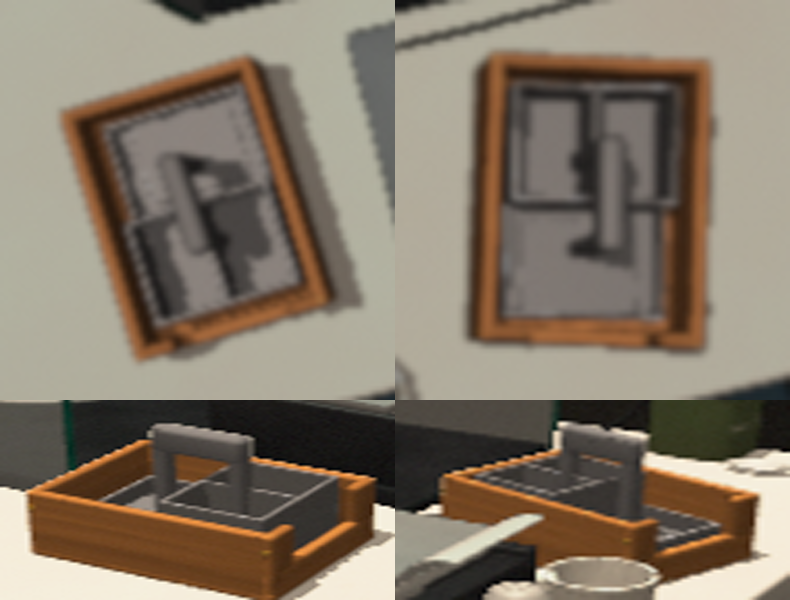

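The left caddy's insert is the wrong one: the tall bins sit at the cut-out. Its bar is at about (0.463, 0.246), yaw 18°, top z 0.107. I'll move above it, passing in front of the case, and then look from close by.

Emit:
{"fn": "send_rows", "kwargs": {
  "motion": [
    [0,0,0,0.294,-0.211,0,0.085],
    [0,0,0,0.294,-0.211,0,0.085],
    [0,0,0,0.294,-0.211,0,0.085],
    [0,0,0,0.294,-0.211,0,0.085],
    [0,0,0,0.294,-0.211,0,0.085],
    [0,0,0,0.294,-0.211,0,0.085],
    [0,0,0,0.294,-0.211,0,0.085],
    [0,0,0,0.294,-0.211,0,0.085],
    [0,0,0,0.294,-0.211,0,0.085],
    [0,0,0,0.516,-0.606,0,0.085],
    [0,0,0,0.516,-0.606,0,0.085],
    [0,0,0,0.516,-0.606,0,0.085],
    [0,0,0,0.516,-0.606,0,0.085],
    [0,0,0,0.516,-0.606,0,0.085],
    [0,0,0,0.516,-0.606,0,0.085],
    [0,0,0,0.516,-0.606,0,0.085],
    [0,0,0,0.516,-0.606,0,0.085],
    [0,0,0,0.516,-0.606,0,0.085],
    [0,0,0,0.516,-0.606,0,0.085],
    [0,0,0,0.516,-0.606,0,0.085]
  ]
}}

```text
t: 1.77
position: [0.4604, 0.2487, 0.2448]
eef_rot: [-3.142, 0.001, 0.336]
ft_force: [0.7, -0.8, 0.1]
opening: 0.0849
grip_force: 0.0
```

```bash
cat >> h.py <<'E'
from scipy.spatial.transform import Rotation as Ro
def wrist(f):
    o=manip.get_obs(); c=snap('wrist',f)
    K=c['camera_matrix']; z=c['z_map']; v,u=np.indices(z.shape)
    P=np.stack([(u-K[0,2])/K[0,0]*z,(v-K[1,2])/K[1,1]*z,z,np.ones_like(z)],-1)
    T=(P@np.array(c['hand_eye']).T)[...,:3]
    W=T@Ro.from_euler('xyz',o['eef_rot']).as_matrix().T+np.array(o['position'])
    return o,c['img'],T,W,z>0
E
python3 - <<'E'
from h import *
o,im,T,W,ok=wrist('w1.png')
print(o['t'],o['position'],o['eef_rot'],o['joint_pos'])
m=ok&(W[...,2]>.1)&(W[...,2]<.115)&(np.hypot(W[...,0]-.46,W[...,1]-.246)<.07)
print(m.sum(),np.median(W[m][:,2]),'world',cv2.minAreaRect((W[m][:,:2]*1000).astype(np.float32)),'tool',cv2.minAreaRect((T[m][:,:2]*1000).astype(np.float32)))
hsv=cv2.cvtColor(im,cv2.COLOR_RGB2HSV)
q=ok&(cv2.inRange(hsv,(3,110,50),(18,255,255))>0)&(W[...,2]>.05)&(W[...,2]<.07)
print(q.sum(),np.median(W[q][:,2]),'caddy',cv2.minAreaRect((W[q][:,:2]*1000).astype(np.float32)))
E
```

```text
1.7667 [0.46040673 0.24868162 0.24475612] [-3.14153807e+00  5.75761626e-04  3.35803652e-01] [4.24607738e-01 4.79080273e-02 1.40626468e+00 1.06156325e-04
 1.68798860e+00 1.65961281e+00]
1004 0.10739910936310694 world ((465.5653076171875, 246.23944091796875), (58.64237976074219, 13.848381996154785), 17.806692123413086) tool ((4.146245956420898, 4.013364791870117), (58.64255142211914, 13.848409652709961), 1.4333977699279785)
3514 0.059638114092237474 caddy ((462.98699951171875, 247.69671630859375), (151.93211364746094, 113.25066375732422), 17.963165283203125)
```

View pics/w1.png

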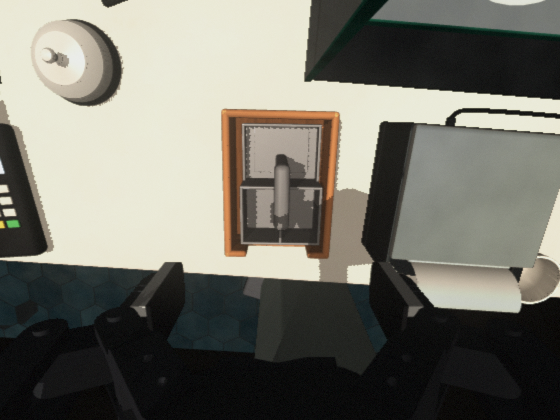

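Bar at pixel (281,190), bins at the cut-out (bottom edge, about (285,250)), glass case corner at (310,78). The bar is 4 mm in x and 4 mm in y from the tool, turned +0.025 rad. Next I go down and grip.

Emit:
{"fn": "send_rows", "kwargs": {
  "motion": [
    [0,0,0.025,0.004,0.004,0.03,0.085],
    [0,0,0.025,0.004,0.004,0.06,0.085],
    [0,0,0.025,0.004,0.004,0.09,0.07],
    [0,0,0.025,0.004,0.004,0.11,0.06],
    [0,0,0.025,0.004,0.004,0.13,0.05],
    [0,0,0.025,0.004,0.004,0.142,0.05],
    [0,0,0.025,0.004,0.004,0.152,0.05],
    [0,0,0.025,0.004,0.004,0.152,0.05],
    [0,0,0.025,0.004,0.004,0.152,0.05],
    [0,0,0.025,0.004,0.004,0.152,0.0],
    [0,0,0.025,0.004,0.004,0.152,0.0],
    [0,0,0.025,0.004,0.004,0.152,0.0],
    [0,0,0.025,0.004,0.004,0.152,0.0],
    [0,0,0.025,0.004,0.004,0.152,0.0],
    [0,0,0.025,0.004,0.004,0.152,0.0],
    [0,0,0.025,0.004,0.004,0.152,0.0]
  ]
}}

```text
t: 3.15
position: [0.4662, 0.2438, 0.094]
eef_rot: [-3.141, -0.001, 0.31]
ft_force: [-1.1, 1.3, 4.4]
opening: 0.0126
grip_force: 63.9
```

Emit:
{"fn": "send_rows", "kwargs": {
  "motion": [
    [0,0,0,0,0,-0.008,0],
    [0,0,0,0,0,-0.02,0],
    [0,0,0,0,0,-0.035,0],
    [0,0,0,0,0,-0.05,0],
    [0,0,0,0,0,-0.065,0],
    [0,0,0,0,0,-0.08,0],
    [0,0,0,0,0,-0.09,0],
    [0,0,0,0,0,-0.1,0],
    [0,0,0,0,0,-0.1,0],
    [0,0,0,-0.01,0,-0.1,0],
    [0,0,0,-0.025,0,-0.1,0],
    [0,0,0,-0.035,0,-0.1,0],
    [0,0,0,-0.04,0,-0.1,0],
    [0,0,0,-0.04,0,-0.1,0]
  ]
}}

```text
t: 4.32
position: [0.4271, 0.2312, 0.1928]
eef_rot: [3.141, 0.001, 0.31]
ft_force: [-0.0, -0.2, -1.5]
opening: 0.0131
grip_force: 63.0
```

Emit:
{"fn": "send_rows", "kwargs": {
  "motion": [
    [0,0,-0.05,0,0,0,0],
    [0,0,-0.15,0,0,0,0],
    [0,0,-0.25,0,0,0,0],
    [0,0,-0.35,0,0,0,0],
    [0,0,-0.45,0,0,0,0],
    [0,0,-0.55,0,0,0,0],
    [0,0,-0.65,0,0,0,0],
    [0,0,-0.75,0,0,0,0],
    [0,0,-0.85,0,0,0,0],
    [0,0,-0.95,0,0,0,0],
    [0,0,-1.05,0,0,0,0],
    [0,0,-1.15,0,0,0,0],
    [0,0,-1.25,0,0,0,0],
    [0,0,-1.35,0,0,0,0],
    [0,0,-1.45,0,0,0,0],
    [0,0,-1.53,0,0,0,0],
    [0,0,-1.57,0,0,0,0],
    [0,0,-1.57,0,0,0,0]
  ]
}}

```text
t: 5.82
position: [0.4281, 0.2314, 0.1929]
eef_rot: [-3.141, 0.0, 1.881]
ft_force: [0.4, -0.1, -2.1]
opening: 0.0128
grip_force: 62.9
```

Emit:
{"fn": "send_rows", "kwargs": {
  "motion": [
    [0,0,-0.05,0,0,0,0],
    [0,0,-0.15,0,0,0,0],
    [0,0,-0.25,0,0,0,0],
    [0,0,-0.35,0,0,0,0],
    [0,0,-0.45,0,0,0,0],
    [0,0,-0.55,0,0,0,0],
    [0,0,-0.65,0,0,0,0],
    [0,0,-0.75,0,0,0,0],
    [0,0,-0.85,0,0,0,0],
    [0,0,-0.95,0,0,0,0],
    [0,0,-1.05,0,0,0,0],
    [0,0,-1.15,0,0,0,0],
    [0,0,-1.25,0,0,0,0],
    [0,0,-1.35,0,0,0,0],
    [0,0,-1.45,0,0,0,0],
    [0,0,-1.53,0,0,0,0],
    [0,0,-1.57,0,0,0,0],
    [0,0,-1.57,0,0,0,0],
    [0,0,-1.57,0,0,0,0]
  ]
}}

```text
t: 7.4
position: [0.4279, 0.2314, 0.1931]
eef_rot: [-3.141, -0.0, -2.836]
ft_force: [-0.0, -0.9, -1.3]
opening: 0.0132
grip_force: 62.9
```

Run:
```python
from h import *
o,im,T,W,ok=wrist('w2.png')
print(o['t'],o['position'],o['eef_rot'],o['joint_pos'])
R=Ro.from_euler('xyz',o['eef_rot']).as_matrix()
m=ok&(W[...,2]>.195)&(W[...,2]<.225)&(np.hypot(T[...,0],T[...,1])<.045)
if m.sum()>3: print('bar',m.sum(),np.median(W[m][:,2]),cv2.minAreaRect((W[m][:,:2]*1000).astype(np.float32)))
hsv=cv2.cvtColor(im,cv2.COLOR_RGB2HSV)
q=ok&(cv2.inRange(hsv,(3,110,50),(18,255,255))>0)&(W[...,2]>.05)&(W[...,2]<.07)
print(q.sum(),'caddy',cv2.minAreaRect((W[q][:,:2]*1000).astype(np.float32)))
c=snap('top','t2.png'); P=cloud(c)
for lo,hi in((.198,.22),(.148,.18),(.118,.14)):
  s=(P[...,2]>lo)&(P[...,2]<hi)&(np.hypot(P[...,0]-.427,P[...,1]-.231)<.085); print(lo,s.sum(),cv2.minAreaRect((P[s][:,:2]*1000).astype(np.float32)) if s.sum()>3 else '')
```

```text
7.4 [0.42794162 0.23139502 0.19308761] [-3.14149008e+00 -2.09301868e-04 -2.83591704e+00] [ 4.19809007e-01 -3.51958923e-02  1.59269729e+00 -7.80762083e-05
  1.58431087e+00 -1.45666399e+00]
bar 6979 0.2072801590122911 ((423.2840881347656, 226.15782165527344), (57.181297302246094, 56.75092315673828), 69.71363067626953)
446 caddy ((408.0064392089844, 286.6171875), (73.63529205322266, 5.352284908294678), 17.95259666442871)
0.198 0 
0.148 62 ((481.877685546875, 208.54086303710938), (51.02972412109375, 22.656221389770508), 45.690616607666016)
0.118 184 ((428.4808044433594, 230.8111114501953), (123.57067108154297, 84.61343383789062), 17.639114379882812)
```

View pics/w2.png

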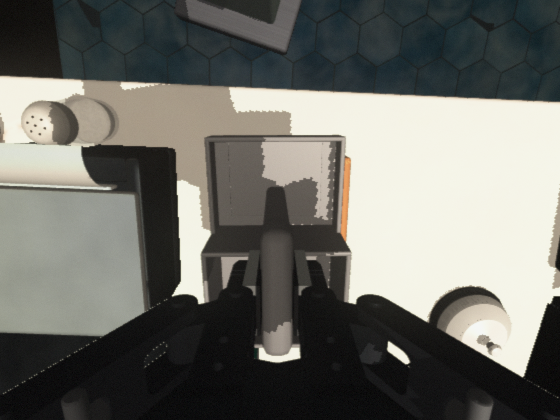

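The tray is now at the top of this flipped view, towards the robot (rim at (275,140)), and the insert is held level. The top camera puts the insert centre at the TCP. I'll move back over the caddy and lower it.

Emit:
{"fn": "send_rows", "kwargs": {
  "motion": [
    [0,0,-0.008,-0.01,0.001,0,0],
    [0,0,-0.008,-0.022,0.002,0,0],
    [0,0,-0.008,-0.032,0.0034,0,0],
    [0,0,-0.008,-0.0367,0.0034,0,0],
    [0,0,-0.008,-0.0367,0.0034,0,0],
    [0,0,-0.008,-0.0367,0.0034,0.01,0],
    [0,0,-0.008,-0.0367,0.0034,0.02,0],
    [0,0,-0.008,-0.0367,0.0034,0.03,0],
    [0,0,-0.008,-0.0367,0.0034,0.037,0],
    [0,0,-0.008,-0.0367,0.0034,0.042,0],
    [0,0,-0.008,-0.0367,0.0034,0.047,0],
    [0,0,-0.008,-0.0367,0.0034,0.052,0],
    [0,0,-0.008,-0.0367,0.0034,0.057,0],
    [0,0,-0.008,-0.0367,0.0034,0.06,0],
    [0,0,-0.008,-0.0367,0.0034,0.06,0]
  ]
}}

```text
t: 8.75
position: [0.4614, 0.2456, 0.1325]
eef_rot: [-3.141, -0.001, -2.825]
ft_force: [0.4, 0.4, -2.3]
opening: 0.0128
grip_force: 63.0
```

Emit:
{"fn": "send_rows", "kwargs": {
  "motion": [
    [0,0,0,0,0,0.005,0],
    [0,0,0,0,0,0.01,0],
    [0,0,0,0,0,0.015,0],
    [0,0,0,0,0,0.02,0],
    [0,0,0,0,0,0.025,0],
    [0,0,0,0,0,0.029,0],
    [0,0,0,0,0,0.032,0],
    [0,0,0,0,0,0.034,0],
    [0,0,0,0,0,0.036,0],
    [0,0,0,0,0,0.0375,0],
    [0,0,0,0,0,0.0375,0],
    [0,0,0,0,0,0.0375,0]
  ]
}}

```text
t: 9.75
position: [0.4617, 0.2458, 0.0959]
eef_rot: [-3.142, 0.0, -2.825]
ft_force: [-0.3, -0.3, -1.4]
opening: 0.013
grip_force: 63.0
```

Emit:
{"fn": "send_rows", "kwargs": {
  "motion": [
    [0,0,0,0,0,0.001,0],
    [0,0,0,0,0,0.002,0],
    [0,0,0,0,0,0.002,0],
    [0,0,0,0,0,0.002,0]
  ]
}}

```text
t: 10.08
position: [0.4619, 0.2458, 0.0941]
eef_rot: [-3.141, 0.001, -2.825]
ft_force: [0.5, -0.4, 0.3]
opening: 0.013
grip_force: 63.2
```

Emit:
{"fn": "send_rows", "kwargs": {
  "motion": [
    [0,0,0,0,0,0.0005,0],
    [0,0,0,0,0,0.0005,0.025],
    [0,0,0,0,0,0.0005,0.05],
    [0,0,0,0,0,0.0005,0.05],
    [0,0,0,0,0,0.0005,0.05],
    [0,0,0,0,0,0.0005,0.05],
    [0,0,0,0,0,-0.01,0.05],
    [0,0,0,0,0,-0.03,0.05],
    [0,0,0,0,0,-0.06,0.05],
    [0,0,0,0,0,-0.09,0.05],
    [0,0,0,0,0,-0.12,0.06],
    [0,0,0,0,0,-0.15,0.08],
    [0,0,0,0.05,0,-0.15,0.08],
    [0,0,0,0.08,0,-0.15,0.08],
    [0,0,0,0.08,0,-0.15,0.08]
  ]
}}

```text
t: 11.33
position: [0.3811, 0.2195, 0.244]
eef_rot: [-3.142, -0.002, -2.824]
ft_force: [-0.1, 0.2, -0.5]
opening: 0.0802
grip_force: 0.0
```

Run:
```python
from h import *
o,im,T,W,ok=wrist('w3.png')
print(o['t'],o['position'],o['ft_force'])
hsv=cv2.cvtColor(im,cv2.COLOR_RGB2HSV)
q=ok&(cv2.inRange(hsv,(3,110,50),(18,255,255))>0)&(W[...,2]>.05)&(W[...,2]<.07)
print(q.sum(),'caddy',cv2.minAreaRect((W[q][:,:2]*1000).astype(np.float32)))
m=ok&(W[...,2]>.1)&(W[...,2]<.115)&(np.hypot(W[...,0]-.462,W[...,1]-.246)<.06)
if m.sum()>3:print('bar',m.sum(),np.median(W[m][:,2]),cv2.minAreaRect((W[m][:,:2]*1000).astype(np.float32)))
```

```text
11.3333 [0.38114114 0.21951962 0.24400177] [-0.07613249  0.1756542  -0.46175145]
2937 caddy ((462.0032958984375, 247.570068359375), (153.77467346191406, 112.97420501708984), 17.97675132751465)
bar 794 0.10742774600925985 ((463.256591796875, 245.7337188720703), (59.6571044921875, 13.33938980102539), 17.81747055053711)
```

View pics/w3.png

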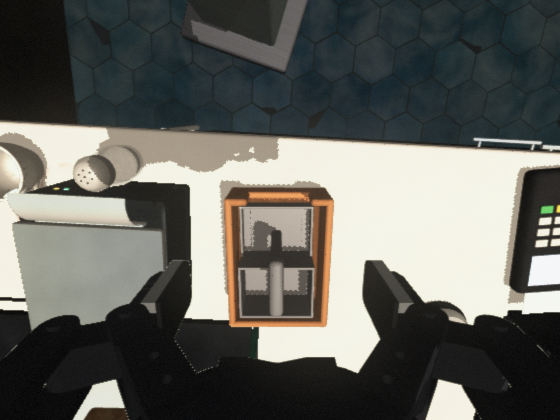

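The low tray (275,228) now lies at the cut-out (275,195). The bar is back at 107.4 mm, so the insert is home, and it sits about 2 mm off centre. The robot is clear.

```bash
python3 -c "
from workcell import manip
print(manip.sign_off())"
```

```text
the job is handed in; nothing more can be done
None
```

The left caddy's insert is turned round and fully home with its low tray at the cut-out, the other caddy was left untouched, and the job is handed in; the sign-off gave no verdict.

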